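# Stack the turned tote on the loaded tote

### The job

The grey tote in the cradle already holds parts, so the orange tote must stack on top of it and not nest down into it. Lift the orange tote, turn it half a turn, set its feet down gently, without dropping it, on the grey tote's rails and slide it along them until all four feet drop fully into the rail notches; then let go. Never press hard on the grey tote, leave its contents alone, and do not disturb the V-block and ring gauge.

Things in the scene. Friction and masses are not known exactly. Their poses are not given: they have to be found in the camera images.
- tote: orange tote, loose, about 0.2 kg, 124 long (its x) x 66 wide (y) x 50 mm high; origin at the centre of its underside, z up. White label and rim corners mark its front (+x). Feet: a wide-set pair at x = +34, y = +-(27.5 to 33) mm and a narrow-set pair at x = -34, y up to +-26 mm; each 14 mm long in x, its sole 10 mm above the underside. End walls are low (30 mm)
- tote_grip (a point): centre of the orange tote's mouth, 42 mm above its underside. Best gripped here across the 66 mm width: flat upright rim faces at y = +-33 mm, from 10 mm below to 8 mm above this point, within 20 mm of mid-length
- tote_tab (a point): point on the orange tote's front end (white label), 57 mm along +x from its origin, 30 mm above its underside, at the top edge of the low end wall; the back end is alike. The rim ends beside it leave 42 mm free for a finger to push here; on the rails the tote slides at 1 to 3 N
- cradle: aluminium plate 160 (its x) x 96 (y) x 8 mm, fixed; origin at the centre of its underside. On it, underside 8 mm above this origin, the grey tote: shaped as the orange one, axes parallel to the cradle's, white front to +x, centred in y, but clamped anywhere within 10 mm either side of the origin along x: where is not measured. The grey tote withstands 40 N
- rails (a point): fixed point of the cradle, 58 mm above its origin, at the height of the grey tote's rail tops, which run along the cradle's x. Put on in the same direction a tote's feet pass through slots and it nests. Turned half a turn the feet ride on the rails, sliding freely 25 mm either way (orange underside 10 mm below this point)
- seat (a point): fixed point of the cradle, 42 mm above its origin: height of the orange tote's underside when its feet have dropped 6 mm into the four rail notches (18 mm long in x, upright walls). They drop only where the orange tote, turned, stands centred over the grey one, so up to 10 mm from this point along the cradle's x
- block: steel gauge block 9x35x20 mm standing in the grey tote; origin at the centre of its underside
- gear: small spur gear, 29 mm across, 13 mm high, lying in the grey tote; origin at the centre of its underside
- v_block: loose steel V-block 45x40x36 mm at the back of the desk; origin under its centre
- ring_gauge: loose steel ring gauge 46 mm across, 16 mm high, at the back of the desk; origin under its centre

How it is judged:
At the end, for the whole second after the job is handed in: the orange tote stands turned half a turn on the grey one, all feet in the notches: underside 39 to 44.5 mm above the cradle's origin, within 15 mm of it in x and 5 mm in y, label towards the cradle's -x end, level within 0.04 rad, parallel within 0.06 rad, released, at rest (z of tote in the frame of cradle between 0.039 and 0.0445 m and x of tote in the frame of cradle between -0.015 and 0.015 m and y of tote in the frame of cradle between -0.005 and 0.005 m and x of tote_tab in the frame of cradle below -0.035 m and angle between tote's own z axis and vertical below 0.04 rad and angle between the x axis of tote and the x axis of cradle, either way round below 0.06 rad and linear speed of tote below 0.01 m/s); the robot touches nothing.
It fails at once if the orange tote is dropped (falls freely by more than about 10 mm) (contact force between the fingers and tote below 0.1 N and linear speed of tote above 0.45 m/s).
It fails at once if more than 40 N between the orange tote and the grey tote or cradle (contact force between tote and cradle above 40 N).
It fails at once if the robot presses on the grey tote or cradle with more than 10 N (contact force between any of the fingers, the arm and cradle above 10 N).
It fails at once if the orange tote presses on the parts in the grey tote, or they are shifted by more than 15 mm (contact force between tote and block above 1 N or contact force between tote and gear above 1 N or distance of any of block, gear from where it was at the start of the episode above 0.015 m).
It fails at once if the V-block or ring gauge is moved by more than 10 mm (distance of any of v_block, ring_gauge from where it was at the start of the episode above 0.01 m).
It also fails if it takes over 54 s, if anything falls off the work surface, if the arm or the gripper's body presses on something with over 40 N, if the wrist force passes 120 N, or if a joint passes its speed limit or range.

### The arm

A 7-joint arm with a two-finger parallel gripper is mounted at the origin on a cart in front of the work surface, level with it; the furniture and walls round the work are solid. World frame = base frame: x ahead of the robot, y to its left, z up, the work surface at z = 0. Lengths are in m, angles in rad, forces in N, time in s.
With the tool pointing down it reaches from about 0.425 to 0.825 m from the base axis. Payload 3.6 kg.
Tool frame: the origin (TCP) lies where the fingers leave the gripper's body, on its centre line; the fingertips stand 73 mm ahead of it and the grasp point (between the pads) lies 54 mm ahead of it; z points along the fingers, y is the line along which they close (so a half turn about z gives the same grasp; the last joint's range is limited). The gripper opens to 85 mm and grips with 20 to 120 N. Pads are 22 mm wide; open, the fingers measure 114 mm over their backs; the gripper's body (76 mm by 85 mm) begins 54 mm behind the grasp point. The pads swing forward as they close: fully open they stand 13 mm farther back than shut.
Start: joints at [1.288, 0.615, -0.013, 1.423, 0.008, 1.103, -0.04], TCP at [0.164, -0.629, 0.304] pointing down, gripper open.
Joint ranges: [-3.12, 3.12], [-0.3, 2.06], [-1.34, 1.32], [0.26, 2.42], [-1.36, 4.5], [0.01, 1.98], [-2.84, 2.84]. Speed limits (rad/s): [2.79, 2.79, 3.14, 3.14, 3.14, 3.14, 3.14].

### API

Orientations are given as a unit quaternion [x, y, z, w].
In Python, from cell import ctrl, jaws, camera, workorder, models gives the robot as it stands. Calls block until the motion is done:
- ctrl.move_to(position, orientation): joint-space move of the TCP to a pose.
- ctrl.servo_line(position, feed=0.15, orientation=None, until_force=None): straight line of the TCP; orientation=None keeps the orientation; feed is the mean speed in m/s. With until_force (N) it stops when the force on the tool has changed by that much, and returns True; else False.
- ctrl.goto_joints(angles): joint-space move.
- jaws.move_gripper(opening, f_grip=None): finger opening in m; f_grip is the grip in N (None keeps the last); returns when the fingers have stopped.
- ctrl.hold(seconds).
- ctrl.solve_ik(position, orientation): joint angles nearest the present ones, or None.
- ctrl.get_obs(): the state.
- camera(name): name is "scene" or "top" or "wrist"; returns a dict with "frame" (384x512x3 uint8, red, green, blue), "intrinsics" (3x3 intrinsics, pixels), "extrinsics" (4x4, takes a point from camera to world coordinates). Camera axes: x right, y down, z forward; pixel columns grow to the right and rows downward; lengths in m; the calibration is good to about 2 mm. A picture is of the moment at which its call begins. There is no depth.
A pose or a line that the arm cannot do raises ctrl.MotionError and nothing moves.
- workorder.finish_job(): hands the job in; it is judged then, once.
Trained networks look in a picture, given as the dict that the camera call returned (one of the last four; its "shot" number tells which), for a name from the list of things; names that differ only in an ending like _2 or _b are one class to them, and where a whole thing is asked for, a point or a joint stands for the part that bears it (a point fixed in the world has none). Each returns a list of dicts, best first, with "p" (0 to 1); they miss things now and then, are a little off and sometimes report something else, mostly with a low value. They report only what shows in the picture. A call takes as long as a camera call.
- models.look_for(query, picture): "centre" ([column, row] in pixels, amid what is visible of it).
- models.silhouettes(query, picture): "mask" (384x512 bool, what is visible of it) and "centre" ([column, row] in pixels, amid what is visible of it).
The state is a dict: "time": time; "joint_pos": joint angles; "dq": joint speeds; "effort": joint torques, N m; "tcp_pos": TCP position; "tool_rot": TCP orientation; "force": force on the tool from outside, world axes, zero at the start; "wrist_torque": the same for the moment, N m; "opening": finger opening in m; "grasp_force": force on a finger pad.
Only numpy, scipy, OpenCV 4.12 (cv2) and the standard library are available. Lean on these libraries where they do the work, as an engineer would, in place of code of your own. Each camera call takes 0.05 s, during which the arm holds its last target. There are 200 camera calls.

## Working session

There is one attempt and no reset: what is moved stays moved. The work goes in short steps, each a Python script; the robot and the scene stay as the last script left them, time stands still between calls to the robot, and variables do not carry over. Pictures are saved under pics/ and viewed, at most 10 in all, crops included, and the job is handed in when it is done.

```bash
ls; mkdir -p pics
python3 - <<'E'
from cell import ctrl,camera,models
import cv2,numpy as np
ims=[]
for c in ["scene","top"]:
    p=camera(c); ims.append(p["frame"][:,:,::-1].copy())
    print(c,np.round(p["intrinsics"],1).tolist(),np.round(p["extrinsics"],4).tolist())
    for q in ["tote","cradle","block","gear","v_block","ring_gauge","tote_tab"]:
        try:print(q,[(np.round(d["centre"],1).tolist(),round(d["p"],2)) for d in models.look_for(q,p)[:3]])
        except Exception as e: print(q,e)
cv2.imwrite("pics/a.png",cv2.resize(ims[0],(800,600)));cv2.imwrite("pics/b.png",cv2.resize(ims[1],(800,600)))
print(ctrl.get_obs())
E
```

```text
pics
scene [[464.3, 0.0, 253.7], [0.0, 464.3, 187.2], [0.0, 0.0, 1.0]] [[0.6296, -0.47, 0.6186, 0.0397], [-0.7769, -0.3835, 0.4993, -0.542], [0.0026, -0.795, -0.6066, 0.5939], [0.0, 0.0, 0.0, 1.0]]
tote [([167.0, 209.7], 0.79)]
cradle [([290.7, 260.7], 0.92)]
block [([293.1, 244.4], 0.47)]
gear [([285.8, 262.4], 0.51)]
v_block [([294.1, 169.8], 0.88)]
ring_gauge [([311.7, 193.2], 0.88)]
tote_tab [([169.8, 210.1], 0.97)]
top [[423.6, 0.0, 265.5], [0.0, 423.6, 193.6], [0.0, 0.0, 1.0]] [[0.0063, -0.9885, 0.1513, 0.4862], [-0.9998, -0.009, -0.0173, -0.0721], [0.0184, -0.1512, -0.9883, 0.9037], [0.0, 0.0, 0.0, 1.0]]
tote [([222.8, 271.5], 0.87)]
cradle [([337.9, 244.6], 0.87)]
block []
gear [([339.8, 251.2], 0.6)]
v_block [([270.8, 147.7], 0.67), ([303.9, 164.4], 0.17)]
ring_gauge [([304.1, 164.4], 0.77)]
tote_tab [([224.3, 270.5], 0.67)]
{'time': 0.8, 'joint_pos': array([ 1.28845885,  0.61488257, -0.01260486,  1.42340628,  0.00810845,
        1.10338638, -0.04043242]), 'dq': array([ 0.00075276,  0.00038175,  0.00063809,  0.0002596 , -0.00145084,
       -0.00083917,  0.00094554]), 'effort': array([ 5.01992072e-04, -4.69047117e+01,  2.59261988e-01, -1.71333021e+01,
        1.00149625e-02,  1.55814407e-03, -3.85665771e-06]), 'tcp_pos': array([ 0.16450093, -0.62881433,  0.30390644]), 'tool_rot': array([ 9.91828419e-01,  1.27578940e-01,  1.33841166e-05, -1.84012546e-05]), 'force': array([-0.23840462, -0.5077248 ,  0.09642675]), 'wrist_torque': array([0.01736645, 0.07624677, 0.06355684]), 'grasp_force': 0.0, 'opening': 0.08557596008579936}
```

View pics/a.png

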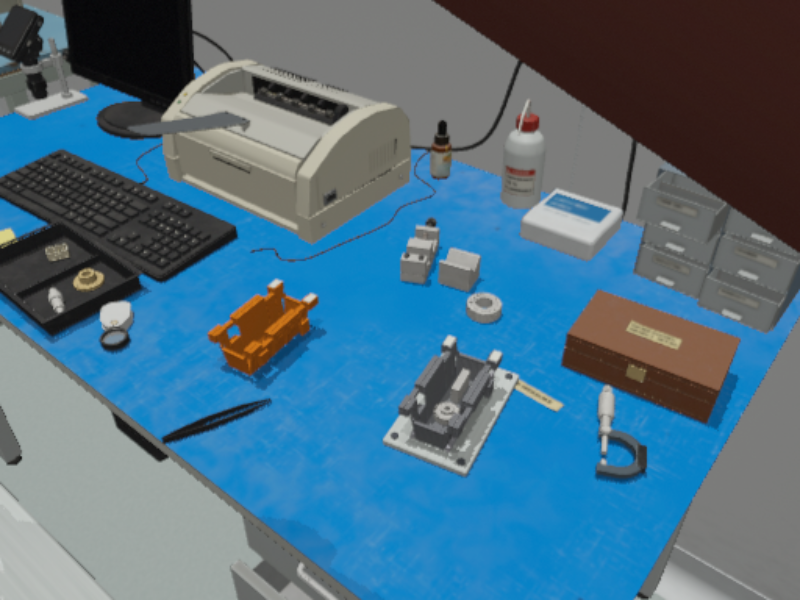

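View pics/b.png

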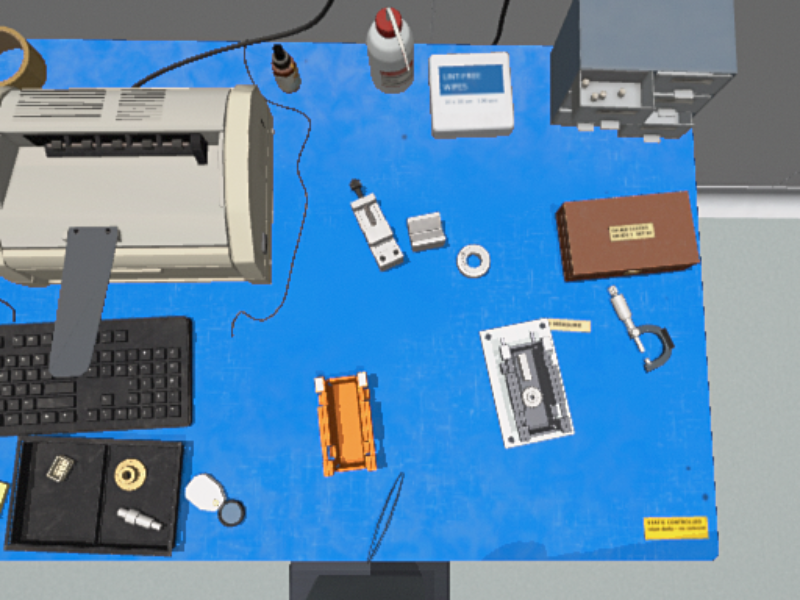

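The scene view shows the orange tote at about (260,330) and the cradle with the grey tote at (450,410). In the top view the orange tote is at (347,423), with its white corners towards +x. The cradle is at (528,383), also with its white front towards +x, tilted about 10°. The V-block and ring gauge are behind it.

```bash
cat > h.py <<'E'
from cell import ctrl,jaws,camera,workorder,models
import cv2,numpy as np
from scipy.spatial.transform import Rotation as R
def p2w(pic,uv,z):
    K,E=pic["intrinsics"],pic["extrinsics"]; uv=np.atleast_2d(np.asarray(uv,float))
    d=(np.linalg.inv(K)@np.c_[uv,np.ones(len(uv))].T).T@E[:3,:3].T
    o=E[:3,3]; return o+d*((z-o[2])/d[:,2])[:,None]
def w2p(pic,X):
    E=pic["extrinsics"]; c=(np.atleast_2d(X)-E[:3,3])@E[:3,:3]@pic["intrinsics"].T
    return c[:,:2]/c[:,2:]
def down(yaw): # tool z down; tool y axis along world direction yaw+90deg (up to sign)
    return (R.from_euler("z",yaw)*R.from_quat([1,0,0,0])).as_quat()
def rect(pic,name,z):
    m=models.silhouettes(name,pic)[0]["mask"]; v,u=np.nonzero(m)
    W=p2w(pic,np.c_[u,v],z)[:,:2]
    (c,s,a)=cv2.minAreaRect((W*1000).astype(np.float32))
    if s[0]<s[1]: a+=90
    return np.array(c)/1000,np.array(s),(a+90)%180-90
def rectify(pic,c,yaw,z,L=.2,W=.16,s=3000): # +x tote to the right, +y up ; s px/m
    n=int(L*s),int(W*s); gx=np.array([-L/2,L/2,L/2,-L/2]); gy=np.array([W/2,W/2,-W/2,-W/2])
    cs,sn=np.cos(yaw),np.sin(yaw)
    X=np.c_[c[0]+cs*gx-sn*gy,c[1]+sn*gx+cs*gy,np.full(4,z)]
    H=cv2.getPerspectiveTransform(w2p(pic,X).astype(np.float32),np.float32([[0,0],[n[0],0],n,[0,n[1]]]))
    return cv2.warpPerspective(pic["frame"][:,:,::-1].copy(),H,n)
E
python3 - <<'E'
from h import *
p=camera("top")
print(rect(p,"tote",.045)); print(rect(p,"cradle",.008))
for y in [0,np.pi]:
  print(ctrl.solve_ik([.42,0.03,.25],down(y)),ctrl.solve_ik([.42,-.25,.25],down(y)))
E
```

```text
Traceback (most recent call last):
  File "h.py", line 14, in rect
    m=models.silhouettes(name,pic)[0]["mask"]; v,u=np.nonzero(m)
      ~~~~~~~~~~~~~~~~~~~~~~~~~~~~^^^
IndexError: list index out of range
```

Run:
```python
from h import *
p=camera("top")
for n,z in (("tote",.045),("cradle",.008)):
  for k in range(3):
    try: print(n,rect(p,n,z)); break
    except IndexError: p=camera("top")
print(p2w(p,[[222.8,271.5]],.04),p2w(p,[[337.9,244.6]],.02))
for y in [0,np.pi]:
  for q in ([.5,0.03,.25],[.54,-.25,.25],[.5,-.25,.2]):
    print(y,q,np.round(ctrl.solve_ik(q,down(y)),2))
```

```text
tote (array([0.46250815, 0.00200476]), array([127.17653656,  69.26393127]), 6.290620803833008)
cradle (array([ 0.5167251 , -0.23777615]), array([161.84968567,  99.23583984]), 11.88754653930664)
[[ 0.45979597 -0.00262672  0.04      ]] [[ 0.51558739 -0.23873775  0.02      ]]
0 [0.5, 0.03, 0.25] [ 0.05  0.46 -0.22  1.91  0.14  0.78 -1.82]
0 [0.54, -0.25, 0.25] [ 0.41  0.58 -0.02  1.66  0.01  0.9  -1.18]
0 [0.5, -0.25, 0.2] [ 0.42  0.6   0.    1.81 -0.    0.73 -1.15]
3.141592653589793 [0.5, 0.03, 0.25] [ 0.45  0.58 -0.85  1.9   0.55  0.91  0.91]
3.141592653589793 [0.54, -0.25, 0.25] [ 0.84  0.69 -0.75  1.64  0.53  1.02  1.49]
3.141592653589793 [0.5, -0.25, 0.2] [ 0.86  0.69 -0.71  1.8   0.58  0.87  1.45]
```

Both footprints match the given sizes, so I'll take closer wrist looks at the cradle and then the tote.

Run:
```python
from h import *
import pickle
r=np.radians
out={}
for n,c,yaw,z in (("cradle",[.517,-.238],r(11.9),.3),("tote",[.4625,.002],r(6.3),.25)):
    ctrl.move_to([*c,z],down(yaw)); ctrl.hold(.3)
    p=camera("wrist"); out[n]=p
    print(n,np.round(ctrl.get_obs()["joint_pos"],2),np.round(p["extrinsics"][:3],3).tolist())
    for k in range(2):
      try: print(rect(p,n,.045 if n=="tote" else .008)); break
      except IndexError: print("miss")
pickle.dump(out,open("w.pkl","wb"))
print(ctrl.get_obs()["time"],ctrl.get_obs()["force"])
a=rectify(out["cradle"],[.517,-.238],r(11.9),.058); b=rectify(out["tote"],[.4625,.002],r(6.3),.045,W=.12)
m=np.vstack([a,b])[:, :]; cv2.imwrite("pics/c.png",cv2.resize(m,None,fx=.7,fy=.7) if m.shape[0]>600 else m); print(m.shape)
```

```text
cradle [ 0.46  0.49 -0.1   1.67  0.06  0.98 -1.02] [[0.205, -0.929, -0.307, 0.596], [-0.979, -0.194, -0.064, -0.222], [0.0, 0.314, -0.95, 0.37]]
(array([ 0.50983441, -0.2407312 ]), array([174.05010986,  95.8775177 ]), 12.117867469787598)
tote [ 0.03  0.4  -0.11  2.01  0.06  0.73 -1.58] [[0.107, -0.944, -0.311, 0.543], [-0.994, -0.102, -0.034, 0.01], [0.0, 0.313, -0.95, 0.32]]
(array([0.46088321, 0.00133104]), array([127.75630188,  67.98651886]), 6.847562789916992)
4.7417 [ 0.00236883 -1.74922049  0.11962683]
(840, 600, 3)
```

View pics/c.png

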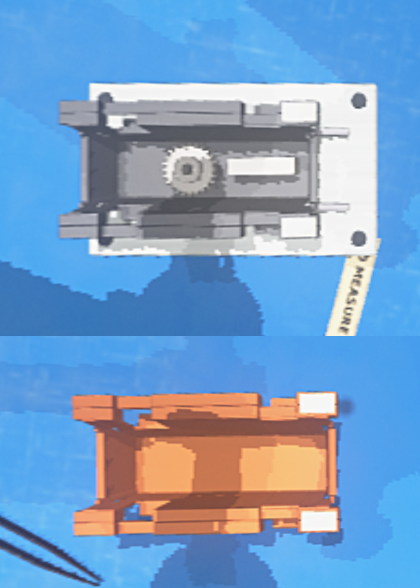

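The rectified wrist view (2.1 px/mm) shows two things:
- **Grey tote:** its rim runs from column 59 to 319, which is 124 mm. The tote sits about 10 mm towards the cradle's −x end, and its front is to the right (+x).
- **Orange tote:** its rim runs from column 73 to 339 and its centre is at about (0.462, 0.001).

Now I'll grasp it, lift, turn it and hover over the cradle.

Run:
```python
from h import *
r=np.radians
a=down(r(6.6)); c=[.4622,.001]
ctrl.move_to([*c,.16],a)
ctrl.servo_line([*c,.093],.1)
print("open",jaws.move_gripper(.05,30)); o=ctrl.get_obs(); print(o["opening"],o["grasp_force"],o["force"])
ctrl.servo_line([*c,.26],.12)
o=ctrl.get_obs(); print(o["opening"],o["grasp_force"],o["force"],o["time"])
ctrl.move_to([.5,-.12,.28],down(r(90)))
ctrl.move_to([.4976,-.2432,.25],down(r(192)))
ctrl.servo_line([.4976,-.2432,.17],.1); ctrl.hold(.3)
o=ctrl.get_obs(); print(o["opening"],np.round(o["joint_pos"],2),o["tcp_pos"],o["force"],o["time"])
f=[camera(n)["frame"] for n in ("wrist","top","scene")]
m=np.hstack([f[0],cv2.resize(f[1][170:310,260:420],(440,384))])
cv2.imwrite("pics/d.png",cv2.resize(m[:,:,::-1],None,fx=.82,fy=.82))
```

```text
open False
0.06554916903845205 32.75825321674347 [ 0.08049053 -0.01899553  5.6475629 ]
0.0651427531195134 33.78144219517708 [-0.28085762  0.07882062 -1.73251728] 7.8667
0.06560241472177092 [ 0.92  0.78 -0.85  1.83  0.75  0.88  1.49] [ 0.49774643 -0.24326015  0.17044678] [-0.01936868 -0.29023541 -2.66865401] 11.9333
```

View pics/d.png

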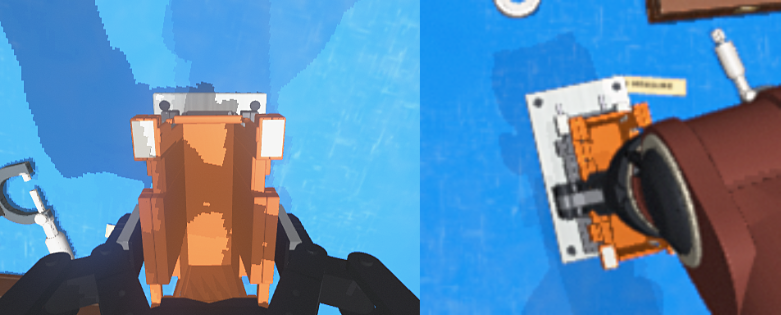

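The tote is held level and centred. Its label corners are at columns 132 to 283 and the plate holes at columns 165 and 254 share the same centre line to within 1 mm. I'll set it down gently.

Run:
```python
from h import *
x,y=.4975,-.2427
ctrl.servo_line([x,y,.150],.05); ctrl.hold(.3)
hit=ctrl.servo_line([x,y,.134],.012,until_force=3)
o=ctrl.get_obs(); print(hit,o["tcp_pos"],o["force"],o["wrist_torque"],o["time"])
f=[camera(n)["frame"] for n in ("wrist","scene")]
m=np.hstack([f[0],cv2.resize(f[1][180:320,220:360],(384,384))])
cv2.imwrite("pics/e.png",cv2.resize(m[:,:,::-1],None,fx=.85,fy=.85))
```

```text
True [ 0.49749349 -0.24272058  0.1418714 ] [0.04309012 0.31876994 4.73122842] [-0.00663625  0.04966106  0.01260057] 13.7
```

View pics/e.png

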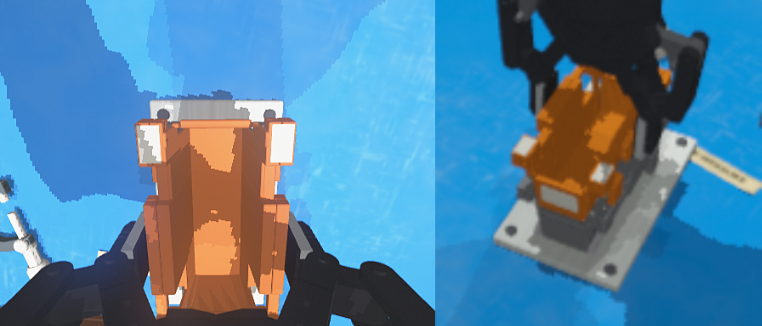

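Contact came at TCP z 0.1419 (0.141 expected), so the feet are riding on the rails. I'll release and push at the tab with closed fingers.

Run:
```python
from h import *
x,y=.4975,-.2427; Y=np.radians(12); d=np.array([np.cos(Y),np.sin(Y)]); c=np.array([x,y])
jaws.move_gripper(.085)
ctrl.servo_line([x,y,.25],.15)
s=c-.095*d
ctrl.move_to([*s,.22],down(Y+np.pi)); jaws.move_gripper(0,20)
ctrl.servo_line([*s,.143],.1); ctrl.hold(.3)
hit=ctrl.servo_line([*(s+.042*d),.143],.015,until_force=5)
o=ctrl.get_obs(); print(hit,(o["tcp_pos"][:2]-s)@d,o["tcp_pos"],o["force"],o["time"],o["opening"])
f=[camera(n)["frame"] for n in ("wrist","scene")]
m=np.hstack([f[0],cv2.resize(f[1][180:320,220:360],(384,384))])
cv2.imwrite("pics/f.png",cv2.resize(m[:,:,::-1],None,fx=.85,fy=.85))
```

```text
True 0.03846260004647469 [ 0.44220564 -0.25449038  0.14265559] [ 0.43258352 -0.02911881  2.87659948] 19.825 0.00041839751783060027
```

View pics/f.png

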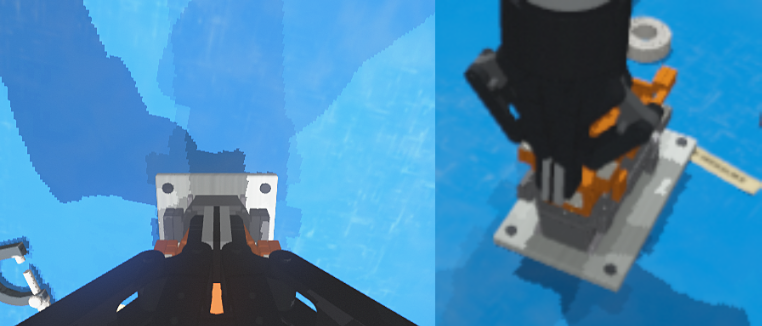

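The push stopped after 38.5 mm, so the tote slid about 11 mm, as expected for the notches. I'll back off and check whether it dropped.

Run:
```python
from h import *
Y=np.radians(12); d=np.array([np.cos(Y),np.sin(Y)])
t=ctrl.get_obs()["tcp_pos"]
ctrl.servo_line([*(t[:2]-.03*d),t[2]],.06)
q=t[:2]-.03*d
ctrl.servo_line([*q,.25],.15)
g=np.array([.5074,-.2411])
ctrl.move_to([*(g-.0*d),.32],down(Y+np.pi)); ctrl.hold(.3)
p=camera("wrist"); s=camera("scene")
import pickle; pickle.dump((p,s),open("w2.pkl","wb"))
a=rectify(p,g,Y,.092,L=.2,W=.14)
b=cv2.resize(s["frame"][180:320,220:360,::-1],(420,420),interpolation=cv2.INTER_CUBIC)
m=np.hstack([cv2.resize(a,None,fx=.63,fy=.63),np.zeros((264,2,3),np.uint8),b[:264*0+264]]) if 0 else None
cv2.imwrite("pics/g.png",np.hstack([cv2.copyMakeBorder(cv2.resize(a,(378,264)),0,156,0,0,cv2.BORDER_CONSTANT),b]))
print(ctrl.get_obs()["time"])
```

```text
22.375
```

View pics/g.png

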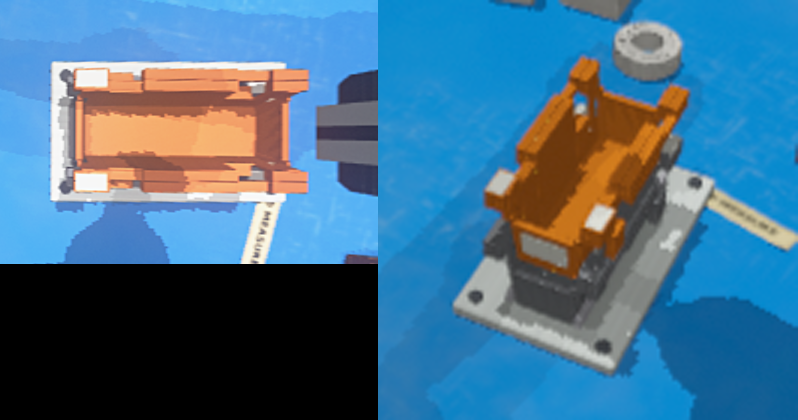

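The rectified view shows the orange rim from column 73 to 310, centred over the grey tote to within about 1 mm. It also looks centred in y and parallel. To confirm the 6 mm drop I'll touch the rim: z 0.092 if seated, 0.098 if still riding.

Run:
```python
from h import *
Y=np.radians(12); d=np.array([np.cos(Y),np.sin(Y)]); n=np.array([-d[1],d[0]])
g=np.array([.5085,-.2410])
for a,b in ((20,31),(-20,-31)):
    q=g+a/1000*d+b/1000*n
    ctrl.move_to([*q,.20],down(Y+np.pi)); ctrl.servo_line([*q,.178],.08); ctrl.hold(.3)
    h=ctrl.servo_line([*q,.162],.01,until_force=2.5); o=ctrl.get_obs()
    print(h,o["tcp_pos"][2]-.073,o["force"],o["time"])
    ctrl.servo_line([*q,.20],.1)
```

```text
True 0.09173076901518463 [-0.84839264 -0.02496976  5.21226044] 24.875
True 0.09170071400762995 [-0.81020407 -0.20600055  4.54530308] 27.7167
```

Both diagonal points read 0.0917, so the tote is fully seated and level. I'll retract and hand in.

Run:
```python
from h import *
t=ctrl.get_obs()["tcp_pos"]; ctrl.servo_line([t[0],t[1],.29],.15); ctrl.hold(.3)
print(workorder.finish_job())
```

```text
the job is handed in; nothing more can be done
None
```

The orange tote is stacked on the grey one, turned half a turn, with its rim at 91.7 mm on both diagonal corners (92 mm expected when seated), and released; the job is handed in, but no verdict was returned.

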